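# Freshen the cedar balls in the wardrobe canister

### The arm

A 6-joint arm with a two-finger parallel gripper is mounted at the origin on the work surface. World frame = base frame: x ahead of the robot, y to its left, z up, the work surface at z = 0. Lengths are in m, angles in rad, forces in N, time in s.
With the tool pointing down it reaches from about 0.275 to 0.85 m from the base axis. Payload 5.2 kg.
Tool frame: the origin (TCP) lies at the very end of the fingers, on their centre line; the grasp point (between the pads) lies 19 mm behind it; z points along the fingers, y is the line along which they close (so a half turn about z gives the same grasp; the last joint's range is limited). The gripper opens to 85 mm and grips with 20 to 120 N. Pads are 22 mm wide; open, the fingers measure 114 mm over their backs; the gripper's body (76 mm by 85 mm) begins 54 mm behind the grasp point. The pads swing forward as they close: fully open they stand 13 mm farther back than shut.
Start: joints at [-1.465, 0.259, 1.535, -0, 1.348, -0.203], TCP at [0.167, -0.524, 0.231] pointing down, gripper open.
Joint ranges: [-3.14, 3.14], [-0.91, 2.08], [0.19, 2.58], [-1.22, 4.36], [0.22, 2.71], [-3.12, 3.12]. Speed limits (rad/s): [2.57, 2.57, 3.14, 3.14, 3.14, 3.14].

### API

Orientations are given as [roll, pitch, yaw] about the fixed x, y, z axes, in that order (R = Rz(yaw) Ry(pitch) Rx(roll)).
In Python, from bench import r gives the robot as it stands.
- The arm moves only by the tool step_arm, never from a script. Its argument "rows" is a list of rows, each a list of 2 entries, a list of its own where there are three numbers: the shift along the world's x, y, z normalised to -1 to 1, where 1 is 0.08 m, then the turn, a rotation vector about the world's x, y, z normalised to -1 to 1, where 1 is pi/2 rad. A call has exactly 8 rows; each row is the pose to reach, as a shift and turn from the pose commanded when the call began; what a row does not reach only later rows make up. A row lasts 1/8 s, in which the tool goes at most 62.5 mm and 10.7 degrees, less where a joint would pass 70% of its speed; a pose out of reach is approached as far as the arm can. A call with a number of a shift or a turn outside -1 to 1 is refused whole. A call with a gripper value outside its range is refused whole. "claw" is the opening, from 0 (shut) to 1 (fully open), set as the call begins (left out, the last holds). The fingers move at their own pace and stop on an object; "grip_force" is the grip in N (left out, the last holds). Time passes only in rows, so rows that repeat a pose let the fingers close, or fill a call up. It gives the time, the measured TCP pose, the force, the opening and the grip force at its end, in the units of the state.
- r.sense(): the state, without advancing time (a new reading comes with each control period).
- r.read_camera(name): name is "scene" or "top" or "wrist"; returns a dict with "color" (420x560x3 uint8, blue, green, red), "range_z" (420x560 float32, m along the optical axis (not along the pixel's ray), 0 where there is no reading), "camera_matrix" (3x3 intrinsics, pixels), "world_from_camera" (4x4, takes a point from camera to world coordinates); the wrist camera has in their place "hand_eye" (4x4, takes a point from camera to tool coordinates, whose origin is the TCP and whose axes are the flange's). Camera axes: x right, y up, looking along -z (the intrinsics and any distortion apply to the point x, -y, -z); pixel columns grow to the right and rows downward; lengths in m; the calibration is good to about 2 mm. A picture is of the moment at which its call begins: read the wrist's pose just before it.
- r.hand_in(): hands the job in; it is judged then, once.
Trained networks look in a picture, given as the dict that the camera call returned (one of the last four; its "shot" number tells which), for a name from the list of things; names that differ only in an ending like _2 or _b are one class to them, and where a whole thing is asked for, a point or a joint stands for the part that bears it (a point fixed in the world has none). Each returns a list of dicts, best first, with "p" (0 to 1); they miss things now and then, are a little off and sometimes report something else, mostly with a low value. They report only what shows in the picture. A call takes as long as a camera call. They do not tell look-alikes from the thing itself.
- r.look_for(picture, label): "rect" ([left, top, width, height] in pixels, round what is visible of it).
- r.silhouettes(picture, label): "mask" (420x560 bool, what is visible of it) and "rect" ([left, top, width, height] in pixels, round what is visible of it).
The state is a dict: "time_s": time; "joints": joint angles; "joint_vel": joint speeds; "tau": joint torques, N m; "tool_pos": TCP position; "ee_rot": TCP orientation; "ft_force": force on the tool from outside, world axes, zero at the start; "ft_torque": the same for the moment, N m; "grip_width": opening from 0.0 (shut) to 1.0 (fully open); "grasp_force": force on a finger pad.
Only numpy, scipy, OpenCV 4.12 (cv2) and the standard library are available. Lean on these libraries where they do the work, as an engineer would, in place of code of your own. Each camera call takes 0.05 s, during which the arm holds its last target. There are 200 camera calls.

### The job

Freshen the cedar balls: first push the mister's sprung cap fully down and let it come up again. Then take the wooden stirring stick by its square handle, stir the balls in the open canister for three full, wide turns along the wall, anticlockwise as seen from above, keeping the stick's foot down among the balls so that all of them get moved, and stand the stick upright again in the empty compartment of the hair clip tray. Last, flip the canister's lid shut, with all the balls still inside and the ring dish, bauble box, brush, tin and tall can left where they are.

Things in the scene. Friction and masses are not known exactly. Their poses are not given: they have to be found in the camera images.
- canister: wide round stainless steel canister, outer diameter 144, height 55, wall 4, inside diameter 136, inner floor 5 above the shelf; fixed to the shelf. Origin: centre of its underside. z up; its own +x points to the lid hinge (away from the robot, give or take 0.35 rad), so when seen by the robot its -x is the near side, -y the right side, +x the far side, +y the left side
- lid (a joint): hinge of the canister's round flip-top lid (steel disc, diameter 146, 6 thick, 0.12 kg), on the canister's far (+x) rim. 0 = shut flat, 1.57 = standing upright, 2.0 = stop, leaning back; it starts open at 1.8 to 1.95. Slight friction holds it where it is while open; pushed from behind towards the canister to below about 1.1 it falls shut slowly by itself in about 2 s
- lid_hinge (a point): point on the lid's hinge axis: 78 from the canister's axis along the canister's +x, 55 above the shelf; the axis runs along the canister's y
- lid_tip (a point): middle of the lid's free edge, 150 from the hinge axis; highest point of the open lid (about 200 above the shelf)
- ball0_center (a point): centre of one of five cedar balls, diameter 30, 12 g, slippery (friction about 0.12), in a loose ring on the canister's floor, about 40 from its axis, the middle free. Lower the stick in the middle, move out between two balls (pushed onto one, it pinches it at the wall and tilts), then go round about 45 off the canister's axis, rolling them ahead
- ball1_center (a point): centre of one of five cedar balls, diameter 30, 12 g, slippery (friction about 0.12), in a loose ring on the canister's floor, about 40 from its axis, the middle free. Lower the stick in the middle, move out between two balls (pushed onto one, it pinches it at the wall and tilts), then go round about 45 off the canister's axis, rolling them ahead
- ball2_center (a point): centre of one of five cedar balls, diameter 30, 12 g, slippery (friction about 0.12), in a loose ring on the canister's floor, about 40 from its axis, the middle free. Lower the stick in the middle, move out between two balls (pushed onto one, it pinches it at the wall and tilts), then go round about 45 off the canister's axis, rolling them ahead
- ball3_center (a point): centre of one of five cedar balls, diameter 30, 12 g, slippery (friction about 0.12), in a loose ring on the canister's floor, about 40 from its axis, the middle free. Lower the stick in the middle, move out between two balls (pushed onto one, it pinches it at the wall and tilts), then go round about 45 off the canister's axis, rolling them ahead
- ball4_center (a point): centre of one of five cedar balls, diameter 30, 12 g, slippery (friction about 0.12), in a loose ring on the canister's floor, about 40 from its axis, the middle free. Lower the stick in the middle, move out between two balls (pushed onto one, it pinches it at the wall and tilts), then go round about 45 off the canister's axis, rolling them ahead
- mister: amber glass mister bottle, diameter 58, fixed to the shelf at the canister's left (+y) side, 122 tall without its cap. Origin: centre of its underside, z up; its nozzle points to its -y, at the canister
- cap (a joint): sprung white cap on top of the mister, pressed straight down: 0 = up, 0.008 m = fully down; it starts to move at about 1.5 N, is fully down at about 7 N and springs back up when released
- cap_top (a point): centre of the cap's flat top (diameter 34), 154 above the shelf when up
- stirrer: wooden stirring stick, loose, standing on its foot in the tray's empty compartment: round foot, diameter 32, 24 high; short round neck; square handle 24 x 24 (sides along its x and y) from 50 up to 156, the top; about 0.10 kg. Origin: centre of the foot's underside, z up the handle. Gripped hard (100 N) across two flats of the handle it does not swivel
- tray: pink plastic hair clip tray, 100 (along its x) by 190 (along its y), 22 high, walls 4, inner floor 4 above the shelf; fixed to the shelf. Origin: centre of its underside. A cross wall (4 thick, 21 high) at its y = -5 parts it: black hair clips lie in the -y part; the +y part (y from -3 to +91, x from -46 to +46) is the empty compartment for the stick, whose middle is at y = +44
- ring_dish: white ceramic ring dish, diameter 90, 22 high, loose; bystander. Origin: centre of its underside. It and the tray swap places from start to start
- bauble_box: open cardboard box 76 x 76 x 36 with a blue glass bauble in it, 75 high overall, loose; bystander. Origin: centre of its underside
- brush: wooden clothes brush, 160 (x) by 46 by 36 high, bristles down; bystander. Origin: centre of its underside
- tin: flat round shoe polish tin, diameter 75, 26 high, on the far side of the canister; bystander. Origin: centre of its underside
- tall_can: closed narrow steel can, diameter 86, 117 high, beyond the mister; bystander. Origin: centre of its underside
There are look-alikes about, which are no part of the job. What is shaped like the part that bears ball3_center but grey or orange is not meant.

How it is judged:
On the way, in this order (a step that is already met when the one before it is completed fails the run):
1. the mister's cap is pressed down (at least 6.5 of its 8 mm) (value of joint cap above 0.0065 m).
2. the cap is let up again (value of joint cap below 0.002 m), for 0.1 s.
3. the stick's foot is down among the balls at the canister's near side (z of stirrer in the frame of canister below 0.035 m and horizontal distance between stirrer and canister below 0.06 m and x of stirrer in the frame of canister below -0.018 m and y of stirrer in the frame of canister between -0.018 and 0.018 m).
4. it has gone round to the right side (z of stirrer in the frame of canister below 0.035 m and horizontal distance between stirrer and canister below 0.06 m and y of stirrer in the frame of canister below -0.018 m and x of stirrer in the frame of canister between -0.018 and 0.018 m).
5. to the far side (z of stirrer in the frame of canister below 0.035 m and horizontal distance between stirrer and canister below 0.06 m and x of stirrer in the frame of canister above 0.018 m and y of stirrer in the frame of canister between -0.018 and 0.018 m).
6. to the left side (z of stirrer in the frame of canister below 0.035 m and horizontal distance between stirrer and canister below 0.06 m and y of stirrer in the frame of canister above 0.018 m and x of stirrer in the frame of canister between -0.018 and 0.018 m).
7. and, on the second turn, to the near side (all of step 3).
8. the right side again (all of step 4).
9. the far side again, with every ball more than 10 mm from where it began (all of step 5 and distance of each of ball0_center, ball1_center, ball2_center, ball3_center, ball4_center from where it was at the start of the episode above 0.01 m).
10. the stick stands upright, released, in the empty compartment of the tray while the lid is still open (x of stirrer in the frame of tray between -0.034 and 0.034 m and y of stirrer in the frame of tray between 0.008 and 0.08 m and z of stirrer in the frame of tray below 0.01 m and angle between stirrer's own z axis and vertical below 0.1 rad and contact force between the fingers and stirrer below 0.1 N and linear speed of stirrer below 0.02 m/s and value of joint lid above 1 rad), for 0.2 s.
At the end, for the whole second after the job is handed in: The lid is shut (within 0.06 rad), all five balls are inside the canister, the mister's cap is up (within 2 mm), and the stick stands at rest, released and upright (within 0.1 rad), on the floor of the tray's empty compartment (x of stirrer in the frame of tray between -0.034 and 0.034 m and y of stirrer in the frame of tray between 0.008 and 0.08 m and z of stirrer in the frame of tray below 0.01 m and angle between stirrer's own z axis and vertical below 0.1 rad and contact force between the fingers and stirrer below 0.1 N and linear speed of stirrer below 0.02 m/s and horizontal distance between each of ball0_center, ball1_center, ball2_center, ball3_center, ball4_center and canister below 0.07 m and z of each of ball0_center, ball1_center, ball2_center, ball3_center, ball4_center in the frame of canister below 0.05 m and value of joint lid below 0.06 rad and value of joint cap below 0.002 m); the robot touches nothing.
It fails at once if a bystander (ring dish, boxed bauble, brush, tin or tall can) is pushed more than 30 mm from its place (distance of any of ring_dish, bauble_box, brush, tin, tall_can from where it was at the start of the episode above 0.03 m).
It fails at once if the stick is tipped over (more than 60 degrees) (angle between stirrer's own z axis and vertical above 1.05 rad).
It also fails if it takes over 72 s, if anything falls off the work surface, if the arm or the gripper's body presses on something with over 40 N, if the wrist force passes 120 N, or if a joint passes its speed limit or range.

## Working session

There is one attempt and no reset: what is moved stays moved. The work goes in short steps, Python scripts to look and compute and a tool call to move; the robot and the scene stay as the last step left them, time stands still between calls to the robot, and variables do not carry over. Pictures are saved under pics/ and viewed, at most 10 in all, crops included, and the job is handed in when it is done.

Besides the shell and the picture viewer there is one more tool, called after ">>>" as a command line: name --argument value ..., lists and objects as JSON in quotes. step_arm: Moves the arm, as the interface text tells. Its arguments: {"type":"object","properties":{"rows":{"type":"array","items":{"type":"array"}},"claw":{"type":"number"},"grip_force":{"type":"number"}},"required":["rows"]}

```bash
ls; mkdir -p pics; cat > h.py <<'E'
import numpy as np, cv2
from bench import r
def cloud(p,T=None):
    K=p["camera_matrix"]; d=p["range_z"]; T=p["world_from_camera"] if T is None else T
    v,u=np.mgrid[0:d.shape[0],0:d.shape[1]]
    x=(u-K[0,2])/K[0,0]*d; y=(v-K[1,2])/K[1,1]*d
    P=np.stack([x,-y,-d],-1)
    return P@T[:3,:3].T+T[:3,3]
E
python3 - <<'E'
from h import *
s=r.sense(); print(s)
for n in ("top","scene"):
    p=r.read_camera(n); cv2.imwrite(f"pics/{n}1.png",p["color"]); C=cloud(p)
    print(n,[k for k in p],p["camera_matrix"].tolist(), p["world_from_camera"].round(3).tolist())
    for l in ["canister","lid","ball3_center","mister","cap","stirrer","tray","ring_dish","bauble_box","brush","tin","tall_can"]:
        for q in r.silhouettes(p,l)[:7]:
            m=q["mask"]&(p["range_z"]>0); X=C[m]
            if len(X)<5: continue
            print(l,round(q["p"],2),q["rect"],"med",np.median(X,0).round(3),"lo",np.percentile(X,2,0).round(3),"hi",np.percentile(X,98,0).round(3),p["color"][m].mean(0).round())
E
```

```text
pics
{'time_s': 0.0, 'joints': array([-1.46479151e+00,  2.59340100e-01,  1.53607973e+00,  6.59971403e-06,
        1.34797795e+00, -2.02808471e-01]), 'joint_vel': array([-0.00054348,  0.00019487,  0.00077857, -0.00085775,  0.00172637,
        0.00038804]), 'tau': array([-1.51870492e-03, -4.46035659e+01, -2.90574342e+01, -3.87701875e-04,
        1.18045101e-02, -5.49735958e-06]), 'tool_pos': array([ 0.16712482, -0.52345068,  0.23047759]), 'ee_rot': array([-3.13982582e+00, -3.69892234e-04,  3.08811496e-01]), 'ft_force': array([-0.30135747, -1.08571251,  0.25720823]), 'ft_torque': array([0.02663388, 0.0047825 , 0.007747  ]), 'grasp_force': 0.0, 'grip_width': 1.0002957648727187}
top ['color', 'range_z', 'camera_matrix', 'world_from_camera', 'shot'] [[396.1399611519318, 0.0, 279.40547752655687], [0.0, 396.1399611519318, 215.01366383431863], [0.0, 0.0, 1.0]] [[0.026, 0.997, -0.079, 0.505], [-1.0, 0.025, -0.015, 0.048], [-0.013, 0.079, 0.997, 0.924], [0.0, 0.0, 0.0, 1.0]]
lid 0.63 [209.1, 232.5, 23.0, 16.2] med [0.513 0.18  0.155] lo [0.497 0.158 0.109] hi [0.528 0.199 0.158] [230. 239. 243.
[... 4319 characters left out ...]
32  0.358 -0.002] hi [0.491 0.411 0.039] [ 91. 145. 198.]
bauble_box 0.65 [182.9, 252.6, 44.6, 39.1] med [ 0.752 -0.081  0.034] lo [ 0.705 -0.137  0.001] hi [ 0.783 -0.047  0.072] [124. 123. 130.]
brush 0.98 [396.0, 198.7, 19.8, 47.7] med [0.432 0.384 0.034] lo [0.34  0.358 0.003] hi [0.49  0.409 0.038] [ 92. 149. 203.]
tin 0.97 [275.1, 263.3, 28.7, 30.7] med [0.708 0.127 0.025] lo [0.668 0.093 0.004] hi [0.736 0.158 0.028] [199. 207. 218.]
tall_can 0.84 [378.3, 243.1, 42.2, 62.0] med [0.68  0.377 0.098] lo [0.614 0.339 0.004] hi [0.694 0.417 0.118] [131. 135. 142.]
tall_can 0.51 [273.6, 263.1, 33.6, 29.1] med [0.708 0.128 0.025] lo [0.669 0.094 0.004] hi [0.736 0.159 0.028] [198. 206. 217.]
```

```bash
python3 - <<'E'
from h import *
from scipy.optimize import least_squares
a=cv2.imread("pics/top1.png")[110:350,100:500]; cv2.imwrite("pics/t2.png",cv2.resize(a,None,fx=2,fy=2,interpolation=cv2.INTER_CUBIC))
p=r.read_camera("top"); C=cloud(p); ok=p["range_z"]>0
X=C[ok]
def circ(Q):
    f=least_squares(lambda c:np.hypot(Q[:,0]-c[0],Q[:,1]-c[1])-c[2],[*Q[:,:2].mean(0),.07],loss="soft_l1",f_scale=.003); return f.x
# canister rim
m=(np.abs(X[:,2]-.055)<.004)&(np.hypot(X[:,0]-.51,X[:,1]-.01)<.1); Q=X[m]; print("rim",len(Q),circ(Q).round(4),Q.min(0),Q.max(0))
m=(np.abs(X[:,2]-.155)<.004)&(np.hypot(X[:,0]-.513,X[:,1]-.18)<.03);Q=X[m];print("cap",len(Q),(Q.min(0)+Q.max(0))/2,Q.mean(0),circ(Q))
m=(X[:,2]>.15)&(np.hypot(X[:,0]-.64,X[:,1]+.23)<.03);Q=X[m];print("sticktop",len(Q),Q.mean(0),cv2.minAreaRect((Q[:,:2]*1000).astype(np.float32)))
m=(np.abs(X[:,2]-.022)<.006)&(abs(X[:,0]-.625)<.08)&(abs(X[:,1]+.29)<.12);Q=X[m];print("tray",cv2.minAreaRect((Q[:,:2]*1000).astype(np.float32)))
m=(X[:,2]>.065)&(abs(X[:,0]-.625)<.05)&(abs(X[:,1]-.03)<.09)&(X[:,2]<.2);Q=X[m];c=Q.mean(0);u,s,vt=np.linalg.svd(Q-c);print("lid n",vt[2],c,Q[Q[:,2].argmax()], "lean",np.arctan2(vt[2][2],np.hypot(*vt[2][:2])))
m=(X[:,2]>.015)&(X[:,2]<.045)&(np.hypot(X[:,0]-.51,X[:,1]-.01)<.062)
img=np.zeros((420,560),np.uint8); img[ok]=m*255
n,l,st,ce=cv2.connectedComponentsWithStats(img)
for i in range(1,n):
    if st[i,4]>20: print("ball",ce[i].round(),st[i,4],C[l==i].mean(0).round(3))
E
```

```text
rim 432 [0.511  0.0146 0.07  ] [ 0.43940506 -0.05730569  0.05103503] [0.58998476 0.08536394 0.05886926]
cap 234 [0.51204465 0.17854093 0.15486915] [0.51233505 0.18186616 0.15536787] [0.51255968 0.18194317 0.01168915]
sticktop 181 [ 0.64702313 -0.23557426  0.16037684] ((647.8181762695312, -236.46426391601562), (23.563966751098633, 24.1051025390625), 60.9922981262207)
tray ((627.5018310546875, -289.137939453125), (191.73046875, 100.75308990478516), 85.50235748291016)
lid n [-0.89958899 -0.10932426  0.42283312] [0.62463666 0.02854439 0.13484166] [0.65145149 0.0234756  0.19436733] lean 0.43656939977867953
ball [309. 230.] 135 [ 0.543 -0.006  0.031]
ball [289. 232.] 133 [0.538 0.04  0.031]
ball [317. 249.] 137 [ 0.501 -0.023  0.031]
ball [284. 252.] 136 [0.493 0.05  0.032]
ball [301. 263.] 135 [0.469 0.011 0.032]
```

View pics/t2.png

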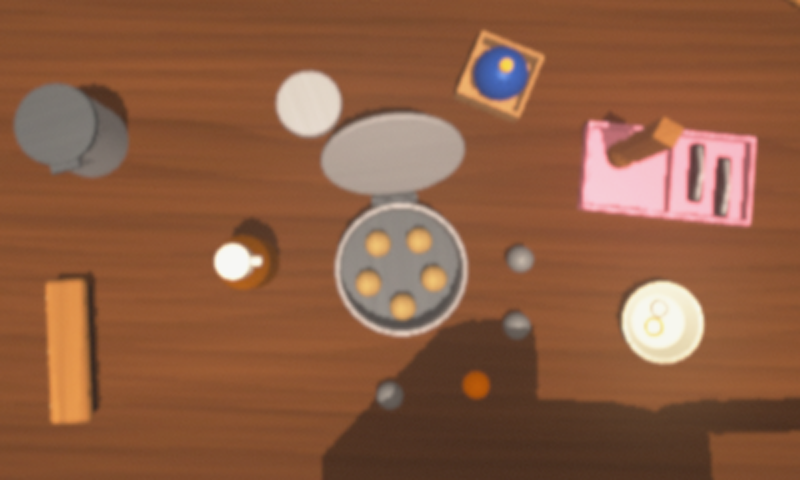

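The picture shows the canister in the middle with five cedar balls and the lid leaning back. The mister's white cap is on the left at crop (233,262). The stick stands in the left compartment of the pink tray, its top at (667,132). Next I move to the mister.

>>> step_arm --rows '[[[0.06,0.125,0],[0,0,0]],[[0.12,0.25,0],[0,0,0]],[[0.18,0.375,0],[0,0,0]],[[0.25,0.5,0],[0,0,0]],[[0.31,0.625,0],[0,0,0]],[[0.37,0.75,0],[0,0,0]],[[0.43,0.875,0],[0,0,0]],[[0.5,1,0],[0,0,0]]]' --claw 0

```text
time_s: 2.35
tool_pos: [0.2075, -0.4433, 0.2313]
ee_rot: [3.142, -0.0, 0.309]
ft_force: [0.3, -0.1, 0.7]
grip_width: -0.0
grasp_force: 0.0
```

>>> step_arm --rows '[[[0.06,0.125,0],[0,0,0]],[[0.12,0.25,0],[0,0,0]],[[0.18,0.375,0],[0,0,0]],[[0.25,0.5,0],[0,0,0]],[[0.31,0.625,0],[0,0,0]],[[0.37,0.75,0],[0,0,0]],[[0.43,0.875,0],[0,0,0]],[[0.5,1,0],[0,0,0]]]'

```text
time_s: 3.35
tool_pos: [0.2475, -0.3633, 0.2313]
ee_rot: [3.142, -0.0, 0.309]
ft_force: [0.2, -0.7, 0.0]
grip_width: -0.002
grasp_force: 0.0
```

>>> step_arm --rows '[[[0.06,0.125,0],[0,0,0]],[[0.12,0.25,0],[0,0,0]],[[0.18,0.375,0],[0,0,0]],[[0.25,0.5,0],[0,0,0]],[[0.31,0.625,0],[0,0,0]],[[0.37,0.75,0],[0,0,0]],[[0.43,0.875,0],[0,0,0]],[[0.5,1,0],[0,0,0]]]'

```text
time_s: 4.35
tool_pos: [0.2875, -0.2833, 0.2313]
ee_rot: [3.142, -0.0, 0.309]
ft_force: [-0.8, -0.3, -0.3]
grip_width: 0.003
grasp_force: 0.0
```

>>> step_arm --rows '[[[0.06,0.125,0],[0,0,0]],[[0.12,0.25,0],[0,0,0]],[[0.18,0.375,0],[0,0,0]],[[0.25,0.5,0],[0,0,0]],[[0.31,0.625,0],[0,0,0]],[[0.37,0.75,0],[0,0,0]],[[0.43,0.875,0],[0,0,0]],[[0.5,1,0],[0,0,0]]]'

```text
time_s: 5.35
tool_pos: [0.3275, -0.2033, 0.2313]
ee_rot: [-3.142, -0.0, 0.309]
ft_force: [0.3, -1.2, -0.6]
grip_width: 0.0
grasp_force: 0.0
```

>>> step_arm --rows '[[[0.06,0.125,0],[0,0,0]],[[0.12,0.25,0],[0,0,0]],[[0.18,0.375,0],[0,0,0]],[[0.25,0.5,0],[0,0,0]],[[0.31,0.625,0],[0,0,0]],[[0.37,0.75,0],[0,0,0]],[[0.43,0.875,0],[0,0,0]],[[0.5,1,0],[0,0,0]]]'

```text
time_s: 6.35
tool_pos: [0.3675, -0.1233, 0.2313]
ee_rot: [3.142, -0.0, 0.309]
ft_force: [0.3, -0.7, -0.4]
grip_width: 0.0
grasp_force: 0.0
```

>>> step_arm --rows '[[[0.06,0.125,0],[0,0,0]],[[0.12,0.25,0],[0,0,0]],[[0.18,0.375,0],[0,0,0]],[[0.25,0.5,0],[0,0,0]],[[0.31,0.625,0],[0,0,0]],[[0.37,0.75,0],[0,0,0]],[[0.43,0.875,0],[0,0,0]],[[0.5,1,0],[0,0,0]]]'

```text
time_s: 7.35
tool_pos: [0.4075, -0.0433, 0.2313]
ee_rot: [-3.142, -0.0, 0.309]
ft_force: [0.3, 0.1, 0.5]
grip_width: 0.006
grasp_force: 0.0
```

>>> step_arm --rows '[[[0.06,0.125,0],[0,0,0]],[[0.12,0.25,0],[0,0,0]],[[0.18,0.375,0],[0,0,0]],[[0.25,0.5,0],[0,0,0]],[[0.31,0.625,0],[0,0,0]],[[0.37,0.75,0],[0,0,0]],[[0.43,0.875,0],[0,0,0]],[[0.5,1,0],[0,0,0]]]'

```text
time_s: 8.35
tool_pos: [0.4475, 0.0367, 0.2313]
ee_rot: [3.142, -0.0, 0.309]
ft_force: [1.8, -0.8, 0.0]
grip_width: -0.002
grasp_force: 0.0
```

>>> step_arm --rows '[[[0.06,0.125,-0.06],[0,0,0]],[[0.12,0.25,-0.12],[0,0,0]],[[0.18,0.375,-0.18],[0,0,0]],[[0.25,0.5,-0.25],[0,0,0]],[[0.31,0.625,-0.31],[0,0,0]],[[0.37,0.75,-0.37],[0,0,0]],[[0.43,0.875,-0.43],[0,0,0]],[[0.5,1,-0.5],[0,0,0]]]'

```text
time_s: 9.35
tool_pos: [0.4875, 0.1167, 0.191]
ee_rot: [3.142, -0.0, 0.309]
ft_force: [-0.3, 0.1, -0.7]
grip_width: 0.001
grasp_force: 0.0
```

>>> step_arm --rows '[[[0.08,0.2,0],[0,0,0]],[[0.16,0.4,0],[0,0,0]],[[0.24,0.6,0],[0,0,0]],[[0.31,0.81,0],[0,0,0]],[[0.31,0.81,-0.2],[0,0,0]],[[0.31,0.81,-0.4],[0,0,0]],[[0.31,0.81,-0.5],[0,0,0]],[[0.31,0.81,-0.56],[0,0,0]]]'

```text
time_s: 10.35
tool_pos: [0.5107, 0.1803, 0.1459]
ee_rot: [-3.141, 0.003, 0.308]
ft_force: [-6.3, -0.0, 12.9]
grip_width: -0.0
grasp_force: 6.9
```

>>> step_arm --rows '[[[0,0,0.2],[0,0,0]],[[0,0,0.45],[0,0,0]],[[0,0,0.7],[0,0,0]],[[0.03,-0.08,0.9],[0,0,0]],[[0.07,-0.2,1],[0,0,0]],[[0.12,-0.35,1],[0,0,0]],[[0.16,-0.5,1],[0,0,0]],[[0.2,-0.62,1],[0,0,0]]]'

```text
time_s: 11.35
tool_pos: [0.5279, 0.13, 0.2257]
ee_rot: [-3.141, 0.002, 0.308]
ft_force: [-0.1, 0.3, -0.8]
grip_width: -0.003
grasp_force: 0.0
```

>>> step_arm --rows '[[[0.04,-0.125,0],[0,0,0.06]],[[0.08,-0.25,0],[0,0,0.12]],[[0.12,-0.375,0],[0,0,0.18]],[[0.16,-0.5,0],[0,0,0.24]],[[0.2,-0.625,0],[0,0,0.3]],[[0.24,-0.75,0],[0,0,0.36]],[[0.28,-0.875,0],[0,0,0.42]],[[0.32,-1,0],[0,0,0.48]]]'

```text
time_s: 12.35
tool_pos: [0.5535, 0.0504, 0.2259]
ee_rot: [-3.141, 0.0, 1.066]
ft_force: [0.1, 0.3, 0.1]
grip_width: -0.001
grasp_force: 0.0
```

>>> step_arm --rows '[[[0.04,-0.125,0],[0,0,0]],[[0.08,-0.25,0],[0,0,0]],[[0.12,-0.375,0],[0,0,0]],[[0.16,-0.5,0],[0,0,0]],[[0.2,-0.625,0],[0,0,0]],[[0.24,-0.75,0],[0,0,0]],[[0.28,-0.875,0],[0,0,0]],[[0.32,-1,0],[0,0,0]]]'

```text
time_s: 13.35
tool_pos: [0.5794, -0.0294, 0.2265]
ee_rot: [3.142, -0.0, 1.063]
ft_force: [-0.5, 0.2, 0.3]
grip_width: -0.001
grasp_force: 0.0
```

>>> step_arm --rows '[[[0.04,-0.125,0],[0,0,0]],[[0.08,-0.25,0],[0,0,0]],[[0.12,-0.375,0],[0,0,0]],[[0.16,-0.5,0],[0,0,0]],[[0.2,-0.625,0],[0,0,0]],[[0.24,-0.75,0],[0,0,0]],[[0.28,-0.875,0],[0,0,0]],[[0.32,-1,0],[0,0,0]]]'

```text
time_s: 14.35
tool_pos: [0.605, -0.1094, 0.2265]
ee_rot: [-3.142, -0.0, 1.063]
ft_force: [-0.1, -0.3, 0.2]
grip_width: 0.001
grasp_force: 0.0
```

>>> step_arm --rows '[[[0.05,-0.125,0],[0,0,0]],[[0.1,-0.25,0],[0,0,0]],[[0.15,-0.375,0],[0,0,0]],[[0.2,-0.5,0],[0,0,0]],[[0.25,-0.625,0],[0,0,0]],[[0.3,-0.75,0],[0,0,0]],[[0.35,-0.875,0],[0,0,0]],[[0.4,-1,0],[0,0,0]]]' --claw 1

```text
time_s: 15.35
tool_pos: [0.637, -0.1895, 0.2265]
ee_rot: [-3.142, 0.0, 1.063]
ft_force: [-0.4, 0.0, -0.4]
grip_width: 1.004
grasp_force: 0.0
```

```bash
python3 - <<'E'
from h import *
from scipy.spatial.transform import Rotation as R
s=r.sense(); print(s["tool_pos"],s["ee_rot"],s["joints"])
p=r.read_camera("wrist"); T=np.eye(4);T[:3,:3]=R.from_euler("xyz",s["ee_rot"]).as_matrix();T[:3,3]=s["tool_pos"]
C=cloud(p,T@p["hand_eye"]); cv2.imwrite("pics/w1.png",p["color"])
X=C[p["range_z"]>0]
for lo,hi in ((.15,.17),(.06,.14),(.02,.04)):
    m=(X[:,2]>lo)&(X[:,2]<hi)&(np.hypot(X[:,0]-.647,X[:,1]+.236)<.04);Q=X[m]
    if len(Q)>20: print(lo,len(Q),Q.mean(0),cv2.minAreaRect((Q[:,:2]*1000).astype(np.float32)))
p=r.read_camera("top"); X=cloud(p)[p["range_z"]>0]
m=(X[:,2]>.15)&(X[:,2]<.17)&(np.hypot(X[:,0]-.647,X[:,1]+.236)<.03);Q=X[m];print("top",len(Q),Q.mean(0),cv2.minAreaRect((Q[:,:2]*1000).astype(np.float32)))
m=(abs(X[:,2]-.155)<.005)&(np.hypot(X[:,0]-.512,X[:,1]-.18)<.03);print("cap z",np.median(X[m][:,2]))
E
```

```text
[ 0.63704801 -0.18946274  0.22647829] [-3.14157390e+00  1.00366277e-05  1.06275470e+00] [-4.56564202e-01  4.69135373e-01  1.23837815e+00 -9.14390846e-06
  1.43409838e+00  5.14786747e-02]
0.15 1280 [ 0.65195866 -0.23447594  0.15915535] ((651.5841064453125, -236.22727966308594), (24.397411346435547, 24.167991638183594), 60.467254638671875)
0.06 1009 [ 0.65413936 -0.22662675  0.10553183] ((649.9100341796875, -228.1439208984375), (31.55248260498047, 15.709283828735352), 12.828790664672852)
0.02 415 [ 0.66109942 -0.22709966  0.0276182 ] ((660.5100708007812, -224.11703491210938), (47.172142028808594, 63.99098587036133), 66.13545989990234)
top 6 [ 0.64227023 -0.22385741  0.15760424] ((642.2713012695312, -223.84820556640625), (3.468254566192627, 0.7959076762199402), 46.312156677246094)
cap z 0.15548193141988376
```

View pics/w1.png

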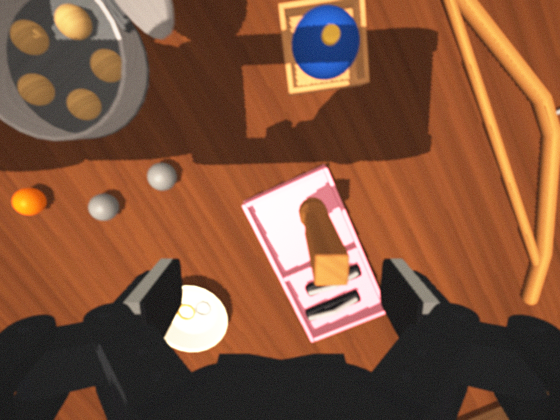

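>>> step_arm --rows '[[[0.04,-0.15,0],[0,0,0]],[[0.08,-0.3,0],[0,0,0]],[[0.12,-0.45,0],[0,0,0]],[[0.16,-0.58,0],[0,0,0]],[[0.16,-0.58,-0.15],[0,0,0]],[[0.16,-0.58,-0.35],[0,0,0]],[[0.16,-0.58,-0.6],[0,0,0]],[[0.16,-0.58,-0.85],[0,0,0]]]'

```text
time_s: 16.45
tool_pos: [0.6489, -0.2342, 0.1565]
ee_rot: [-3.14, -0.0, 1.063]
ft_force: [-0.1, 0.2, 0.3]
grip_width: 0.999
grasp_force: 0.0
```

>>> step_arm --rows '[[[0,0,-0.2],[0,0,0]],[[0,0,-0.4],[0,0,0]],[[0,0,-0.58],[0,0,0]],[[0,0,-0.58],[0,0,0]],[[0,0,-0.58],[0,0,0]],[[0,0,-0.58],[0,0,0]],[[0,0,-0.58],[0,0,0]],[[0,0,-0.58],[0,0,0]]]'

```text
time_s: 17.45
tool_pos: [0.6497, -0.2353, 0.1125]
ee_rot: [3.141, -0.0, 1.063]
ft_force: [1.0, 0.1, 0.3]
grip_width: 0.997
grasp_force: 0.0
```

>>> step_arm --rows '[[[0,0,0],[0,0,0]],[[0,0,0],[0,0,0]],[[0,0,0],[0,0,0]],[[0,0,0],[0,0,0]],[[0,0,0],[0,0,0]],[[0,0,0],[0,0,0]],[[0,0,0.05],[0,0,0]],[[0,0,0.2],[0,0,0]]]' --claw 0 --grip_force 100

```text
time_s: 18.45
tool_pos: [0.6488, -0.2348, 0.1275]
ee_rot: [-3.139, 0.0, 1.063]
ft_force: [-0.7, 0.6, -0.8]
grip_width: 0.269
grasp_force: 97.8
```

>>> step_arm --rows '[[[0,0,0.15],[0,0,0]],[[0,0,0.3],[0,0,0]],[[-0.05,0.06,0.45],[0,0,0]],[[-0.1,0.14,0.6],[0,0,0]],[[-0.17,0.23,0.7],[0,0,0]],[[-0.24,0.32,0.8],[0,0,0]],[[-0.31,0.41,0.8],[0,0,0]],[[-0.38,0.5,0.8],[0,0,0]]]'

```text
time_s: 19.45
tool_pos: [0.6185, -0.1945, 0.1918]
ee_rot: [-3.141, -0.0, 1.063]
ft_force: [0.1, -0.1, -0.6]
grip_width: 0.271
grasp_force: 97.8
```

>>> step_arm --rows '[[[-0.08,0.12,0],[0,0,0]],[[-0.17,0.25,0],[0,0,0]],[[-0.26,0.37,0],[0,0,0]],[[-0.34,0.5,0],[0,0,0]],[[-0.43,0.62,0],[0,0,0]],[[-0.52,0.75,0],[0,0,0]],[[-0.6,0.87,0],[0,0,0]],[[-0.69,1,0],[0,0,0]]]'

```text
time_s: 20.45
tool_pos: [0.5636, -0.1146, 0.1921]
ee_rot: [3.141, -0.0, 1.063]
ft_force: [0.0, -0.5, -2.0]
grip_width: 0.267
grasp_force: 97.8
```

>>> step_arm --rows '[[[-0.08,0.12,0],[0,0,0]],[[-0.16,0.25,0],[0,0,0]],[[-0.24,0.37,0],[0,0,0]],[[-0.31,0.5,0],[0,0,0]],[[-0.39,0.62,0],[0,0,0]],[[-0.47,0.75,0],[0,0,0]],[[-0.55,0.87,0],[0,0,0]],[[-0.62,1,0],[0,0,0]]]'

```text
time_s: 21.45
tool_pos: [0.514, -0.0346, 0.1921]
ee_rot: [3.142, -0.0, 1.063]
ft_force: [-0.4, 0.3, -0.8]
grip_width: 0.271
grasp_force: 97.8
```

>>> step_arm --rows '[[[-0.02,0.12,0],[0,0,0]],[[-0.03,0.25,0],[0,0,0]],[[-0.04,0.37,0],[0,0,0]],[[-0.05,0.5,0],[0,0,0]],[[-0.05,0.6,0],[0,0,0]],[[-0.05,0.62,0],[0,0,0]],[[-0.05,0.62,0],[0,0,0]],[[-0.05,0.62,-0.1],[0,0,0]]]'

```text
time_s: 22.45
tool_pos: [0.5109, 0.0141, 0.1844]
ee_rot: [3.14, -0.0, 1.063]
ft_force: [-0.1, 0.1, -1.2]
grip_width: 0.271
grasp_force: 97.8
```

```bash
python3 - <<'E'
from h import *
from scipy.spatial.transform import Rotation as R
s=r.sense(); print(s["tool_pos"],s["ee_rot"])
p=r.read_camera("wrist"); T=np.eye(4);T[:3,:3]=R.from_euler("xyz",s["ee_rot"]).as_matrix();T[:3,3]=s["tool_pos"]
W=T@p["hand_eye"]; C=cloud(p,W); cv2.imwrite("pics/w2.png",p["color"])
X=C[p["range_z"]>0]
m=(X[:,2]>.015)&(X[:,2]<.045)&(np.hypot(X[:,0]-.511,X[:,1]-.0146)<.06);
img=np.zeros((420,560),np.uint8); img[p["range_z"]>0]=m*255
n,l,st,ce=cv2.connectedComponentsWithStats(img)
for i in range(1,n):
    if st[i,4]>40:
        q=C[l==i]; print("blob",ce[i].round(),st[i,4],q.mean(0).round(3),q.min(0).round(3),q.max(0).round(3))
p=r.read_camera("top");cv2.imwrite("pics/t3.png",p["color"])
X=cloud(p)[p["range_z"]>0]
E
```

```text
[0.51093185 0.01405792 0.18435795] [ 3.14007273e+00 -3.50694170e-04  1.06250773e+00]
blob [294. 149.] 847 [0.542 0.042 0.03 ] [0.527 0.027 0.019] [0.556 0.056 0.037]
blob [246. 164.] 826 [0.498 0.052 0.03 ] [0.482 0.037 0.019] [0.511 0.066 0.036]
blob [323. 190.] 792 [ 0.546 -0.003  0.03 ] [ 0.531 -0.019  0.017] [0.561 0.01  0.036]
blob [245. 213.] 757 [0.473 0.013 0.03 ] [ 0.457 -0.003  0.016] [0.486 0.026 0.037]
blob [305. 225.] 43 [ 0.517 -0.026  0.025] [ 0.513 -0.034  0.019] [ 0.519 -0.02   0.03 ]
```

View pics/w2.png

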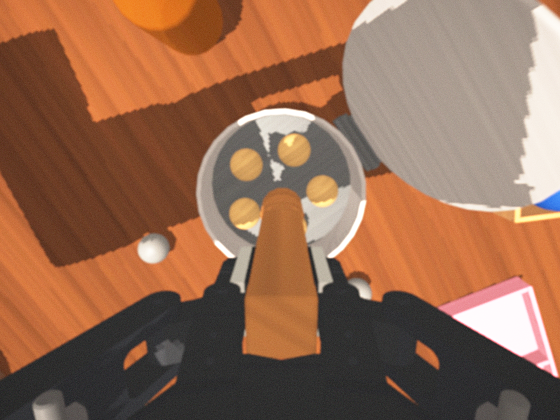

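>>> step_arm --rows '[[[0.01,0.01,-0.2],[0,0,0]],[[0.02,0.02,-0.4],[0,0,0]],[[0.02,0.02,-0.6],[0,0,0]],[[0.02,0.02,-0.75],[0,0,0]],[[0.02,0.02,-0.82],[0,0,0]],[[-0.04,0.05,-0.82],[0,0,0]],[[-0.12,0.09,-0.82],[0,0,0]],[[-0.2,0.14,-0.82],[0,0,0]]]'

```text
time_s: 23.55
tool_pos: [0.4941, 0.0259, 0.119]
ee_rot: [3.141, -0.0, 1.063]
ft_force: [0.5, 0.4, -1.4]
grip_width: 0.27
grasp_force: 97.9
```

>>> step_arm --rows '[[[-0.14,0.075,0],[0,0,0]],[[-0.23,0.12,0],[0,0,0]],[[-0.29,0.11,0],[0,0,0]],[[-0.325,0.02,0],[0,0,0]],[[-0.34,-0.075,0],[0,0,0]],[[-0.34,-0.175,0],[0,0,0]],[[-0.325,-0.27,0],[0,0,0]],[[-0.29,-0.36,0],[0,0,0]]]'

```text
time_s: 24.55
tool_pos: [0.4714, -0.0039, 0.1185]
ee_rot: [-3.142, 0.0, 1.062]
ft_force: [-0.6, 0.4, -1.3]
grip_width: 0.273
grasp_force: 97.9
```

>>> step_arm --rows '[[[0.056,-0.095,0],[0,0,0]],[[0.13,-0.177,0],[0,0,0]],[[0.218,-0.243,0],[0,0,0]],[[0.318,-0.291,0],[0,0,0]],[[0.424,-0.318,0],[0,0,0]],[[0.534,-0.324,0],[0,0,0]],[[0.644,-0.308,0],[0,0,0]],[[0.748,-0.272,0],[0,0,0]]]'

```text
time_s: 25.55
tool_pos: [0.5316, -0.0247, 0.1185]
ee_rot: [-3.142, -0.0, 1.063]
ft_force: [0.1, 0.3, -1.6]
grip_width: 0.269
grasp_force: 97.8
```

>>> step_arm --rows '[[[0.095,0.056,0],[0,0,0]],[[0.177,0.13,0],[0,0,0]],[[0.243,0.218,0],[0,0,0]],[[0.291,0.318,0],[0,0,0]],[[0.318,0.424,0],[0,0,0]],[[0.324,0.534,0],[0,0,0]],[[0.308,0.644,0],[0,0,0]],[[0.272,0.748,0],[0,0,0]]]'

```text
time_s: 26.55
tool_pos: [0.5525, 0.0355, 0.1185]
ee_rot: [-3.142, 0.0, 1.063]
ft_force: [0.1, -0.9, -1.9]
grip_width: 0.269
grasp_force: 97.8
```

>>> step_arm --rows '[[[-0.056,0.095,0],[0,0,0]],[[-0.13,0.177,0],[0,0,0]],[[-0.218,0.243,0],[0,0,0]],[[-0.318,0.291,0],[0,0,0]],[[-0.424,0.318,0],[0,0,0]],[[-0.534,0.324,0],[0,0,0]],[[-0.644,0.308,0],[0,0,0]],[[-0.748,0.272,0],[0,0,0]]]'

```text
time_s: 27.55
tool_pos: [0.4923, 0.0564, 0.1185]
ee_rot: [3.142, 0.0, 1.063]
ft_force: [-0.2, -0.3, -1.1]
grip_width: 0.27
grasp_force: 97.8
```

>>> step_arm --rows '[[[-0.095,-0.056,0],[0,0,0]],[[-0.177,-0.13,0],[0,0,0]],[[-0.243,-0.218,0],[0,0,0]],[[-0.291,-0.318,0],[0,0,0]],[[-0.318,-0.424,0],[0,0,0]],[[-0.324,-0.534,0],[0,0,0]],[[-0.308,-0.644,0],[0,0,0]],[[-0.272,-0.748,0],[0,0,0]]]'

```text
time_s: 28.55
tool_pos: [0.4714, -0.0039, 0.1185]
ee_rot: [3.142, 0.0, 1.063]
ft_force: [0.6, 0.7, -1.0]
grip_width: 0.266
grasp_force: 97.8
```

```bash
python3 - <<'E'
from h import *
p=r.read_camera("scene");a=p["color"][150:290,150:400];cv2.imwrite("pics/s3.png",cv2.resize(a,None,fx=3,fy=3,interpolation=cv2.INTER_CUBIC))
E
```

```text
(no output)
```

View pics/s3.png

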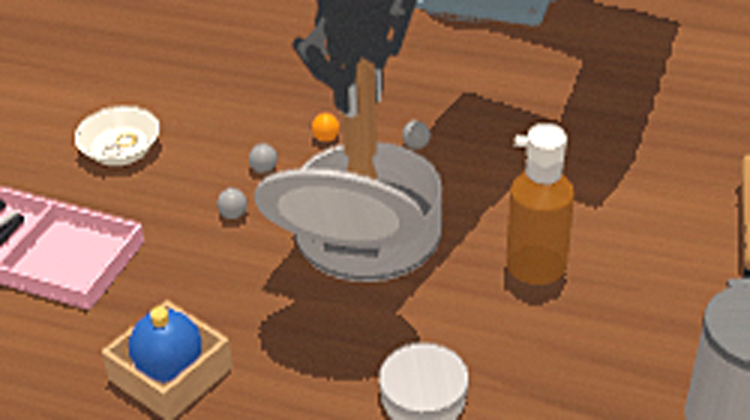

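The stick stands upright in the canister at crop (362,150), the lid is still open at (340,205), and there is nothing loose around it. I continue with turns two and three.

>>> step_arm --rows '[[[0.056,-0.095,0],[0,0,0]],[[0.13,-0.177,0],[0,0,0]],[[0.218,-0.243,0],[0,0,0]],[[0.318,-0.291,0],[0,0,0]],[[0.424,-0.318,0],[0,0,0]],[[0.534,-0.324,0],[0,0,0]],[[0.644,-0.308,0],[0,0,0]],[[0.748,-0.272,0],[0,0,0]]]'

```text
time_s: 29.6
tool_pos: [0.5317, -0.0247, 0.1185]
ee_rot: [3.142, -0.0, 1.063]
ft_force: [0.2, -0.2, -1.1]
grip_width: 0.268
grasp_force: 97.9
```

>>> step_arm --rows '[[[0.095,0.056,0],[0,0,0]],[[0.177,0.13,0],[0,0,0]],[[0.243,0.218,0],[0,0,0]],[[0.291,0.318,0],[0,0,0]],[[0.318,0.424,0],[0,0,0]],[[0.324,0.534,0],[0,0,0]],[[0.308,0.644,0],[0,0,0]],[[0.272,0.748,0],[0,0,0]]]'

```text
time_s: 30.6
tool_pos: [0.5525, 0.0355, 0.1185]
ee_rot: [-3.142, 0.0, 1.063]
ft_force: [-0.2, -0.6, -1.6]
grip_width: 0.27
grasp_force: 97.9
```

>>> step_arm --rows '[[[-0.056,0.095,0],[0,0,0]],[[-0.13,0.177,0],[0,0,0]],[[-0.218,0.243,0],[0,0,0]],[[-0.318,0.291,0],[0,0,0]],[[-0.424,0.318,0],[0,0,0]],[[-0.534,0.324,0],[0,0,0]],[[-0.644,0.308,0],[0,0,0]],[[-0.748,0.272,0],[0,0,0]]]'

```text
time_s: 31.6
tool_pos: [0.4923, 0.0565, 0.1185]
ee_rot: [3.142, 0.0, 1.063]
ft_force: [0.2, 0.1, 0.0]
grip_width: 0.264
grasp_force: 97.9
```

>>> step_arm --rows '[[[-0.095,-0.056,0],[0,0,0]],[[-0.177,-0.13,0],[0,0,0]],[[-0.243,-0.218,0],[0,0,0]],[[-0.291,-0.318,0],[0,0,0]],[[-0.318,-0.424,0],[0,0,0]],[[-0.324,-0.534,0],[0,0,0]],[[-0.308,-0.644,0],[0,0,0]],[[-0.272,-0.748,0],[0,0,0]]]'

```text
time_s: 32.6
tool_pos: [0.4714, -0.0039, 0.1185]
ee_rot: [3.142, -0.0, 1.063]
ft_force: [-0.5, 0.3, -1.1]
grip_width: 0.27
grasp_force: 97.9
```

>>> step_arm --rows '[[[0.056,-0.095,0],[0,0,0]],[[0.13,-0.177,0],[0,0,0]],[[0.218,-0.243,0],[0,0,0]],[[0.318,-0.291,0],[0,0,0]],[[0.424,-0.318,0],[0,0,0]],[[0.534,-0.324,0],[0,0,0]],[[0.644,-0.308,0],[0,0,0]],[[0.748,-0.272,0],[0,0,0]]]'

```text
time_s: 33.6
tool_pos: [0.5316, -0.0247, 0.1185]
ee_rot: [-3.142, -0.0, 1.063]
ft_force: [-1.0, 0.4, -1.1]
grip_width: 0.274
grasp_force: 97.9
```

>>> step_arm --rows '[[[0.095,0.056,0],[0,0,0]],[[0.177,0.13,0],[0,0,0]],[[0.243,0.218,0],[0,0,0]],[[0.291,0.318,0],[0,0,0]],[[0.318,0.424,0],[0,0,0]],[[0.324,0.534,0],[0,0,0]],[[0.308,0.644,0],[0,0,0]],[[0.272,0.748,0],[0,0,0]]]'

```text
time_s: 34.6
tool_pos: [0.5525, 0.0355, 0.1185]
ee_rot: [-3.142, 0.0, 1.063]
ft_force: [0.3, 0.6, -2.2]
grip_width: 0.271
grasp_force: 97.9
```

>>> step_arm --rows '[[[-0.056,0.095,0],[0,0,0]],[[-0.13,0.177,0],[0,0,0]],[[-0.218,0.243,0],[0,0,0]],[[-0.318,0.291,0],[0,0,0]],[[-0.424,0.318,0],[0,0,0]],[[-0.534,0.324,0],[0,0,0]],[[-0.644,0.308,0],[0,0,0]],[[-0.748,0.272,0],[0,0,0]]]'

```text
time_s: 35.6
tool_pos: [0.4924, 0.0564, 0.1186]
ee_rot: [3.141, 0.0, 1.063]
ft_force: [0.2, -0.1, -0.9]
grip_width: 0.268
grasp_force: 97.9
```

>>> step_arm --rows '[[[-0.095,-0.056,0],[0,0,0]],[[-0.177,-0.13,0],[0,0,0]],[[-0.243,-0.218,0],[0,0,0]],[[-0.291,-0.318,0],[0,0,0]],[[-0.318,-0.424,0],[0,0,0]],[[-0.324,-0.534,0],[0,0,0]],[[-0.308,-0.644,0],[0,0,0]],[[-0.272,-0.748,0],[0,0,0]]]'

```text
time_s: 36.6
tool_pos: [0.4714, -0.0039, 0.1185]
ee_rot: [3.141, -0.0, 1.063]
ft_force: [0.8, 0.5, -0.5]
grip_width: 0.272
grasp_force: 97.9
```

```bash
python3 - <<'E'
from h import *
from scipy.spatial.transform import Rotation as R
s=r.sense(); print(s["tool_pos"])
p=r.read_camera("wrist"); T=np.eye(4);T[:3,:3]=R.from_euler("xyz",s["ee_rot"]).as_matrix();T[:3,3]=s["tool_pos"]
C=cloud(p,T@p["hand_eye"]);cv2.imwrite("pics/w4.png",p["color"])
for l in ("ball3_center","lid"):
  for q in r.silhouettes(p,l)[:8]:
    m=q["mask"]&(p["range_z"]>0); print(l,round(q["p"],2),q["rect"],np.median(C[m],0).round(3))
E
```

```text
[ 0.47142659 -0.00385926  0.11853083]
ball3_center 0.97 [389.6, 277.9, 39.5, 23.9] [ 0.533 -0.11   0.021]
ball3_center 0.97 [135.3, 221.3, 37.1, 37.4] [0.376 0.025 0.025]
ball3_center 0.83 [329.8, 198.5, 48.3, 38.8] [ 0.517 -0.034  0.031]
ball3_center 0.36 [317.0, 338.8, 4.8, 8.9] [ 0.445 -0.116  0.027]
lid 0.7 [407.3, 0.0, 150.3, 164.1] [0.608 0.025 0.088]
```

View pics/w4.png

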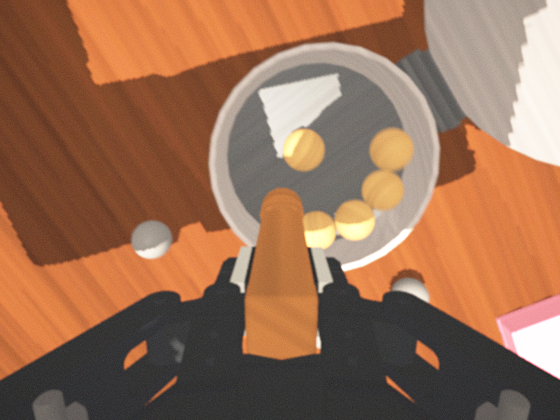

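Four balls lie along the right wall at (318,230) to (391,148) and one is near the middle at (304,150). All five are inside and have moved. Now I lift the stick and take it back to the tray.

>>> step_arm --rows '[[[0,0,0.15],[0,0,0]],[[0,0,0.33],[0,0,0]],[[0,0,0.51],[0,0,0]],[[0,0,0.7],[0,0,0]],[[0,0,0.86],[0,0,0]],[[0,-0.1,0.86],[0,0,0]],[[0,-0.22,0.86],[0,0,0]],[[0,-0.36,0.86],[0,0,0]]]'

```text
time_s: 37.75
tool_pos: [0.4707, -0.0327, 0.1867]
ee_rot: [-3.14, 0.0, 1.063]
ft_force: [-0.3, -0.0, -1.2]
grip_width: 0.265
grasp_force: 98.0
```

>>> step_arm --rows '[[[0.05,-0.12,0],[0,0,0]],[[0.1,-0.25,0],[0,0,0]],[[0.15,-0.37,0],[0,0,0]],[[0.2,-0.5,0],[0,0,0]],[[0.25,-0.62,0],[0,0,0]],[[0.3,-0.75,0],[0,0,0]],[[0.35,-0.87,0],[0,0,0]],[[0.4,-1,0],[0,0,0]]]'

```text
time_s: 38.75
tool_pos: [0.5034, -0.1126, 0.1873]
ee_rot: [3.142, -0.0, 1.063]
ft_force: [0.1, -0.2, -0.9]
grip_width: 0.269
grasp_force: 98.0
```

>>> step_arm --rows '[[[0.12,-0.12,0],[0,0,0]],[[0.25,-0.25,0],[0,0,0]],[[0.37,-0.37,0],[0,0,0]],[[0.5,-0.5,0],[0,0,0]],[[0.62,-0.62,0],[0,0,0]],[[0.75,-0.75,0],[0,0,0]],[[0.87,-0.87,0],[0,0,0]],[[1,-1,0],[0,0,0]]]'

```text
time_s: 39.75
tool_pos: [0.5838, -0.1926, 0.1873]
ee_rot: [-3.142, -0.0, 1.063]
ft_force: [-0.5, -0.3, -1.1]
grip_width: 0.268
grasp_force: 98.0
```

>>> step_arm --rows '[[[0.14,-0.12,0],[0,0,0]],[[0.28,-0.25,0],[0,0,0]],[[0.42,-0.37,0],[0,0,0]],[[0.56,-0.5,0],[0,0,0]],[[0.69,-0.61,0],[0,0,0]],[[0.69,-0.61,-0.08],[0,0,0]],[[0.69,-0.61,-0.18],[0,0,0]],[[0.69,-0.61,-0.3],[0,0,0]]]'

```text
time_s: 40.75
tool_pos: [0.6379, -0.2403, 0.1625]
ee_rot: [-3.141, -0.0, 1.063]
ft_force: [-0.7, -0.0, -1.0]
grip_width: 0.268
grasp_force: 97.9
```

>>> step_arm --rows '[[[0,0,-0.12],[0,0,0]],[[0,0,-0.25],[0,0,0]],[[0,0,-0.37],[0,0,0]],[[0,0,-0.48],[0,0,0]],[[0,0,-0.56],[0,0,0]],[[0,0,-0.61],[0,0,0]],[[0,0,-0.63],[0,0,0]],[[0,0,-0.63],[0,0,0]]]'

```text
time_s: 41.75
tool_pos: [0.6385, -0.2408, 0.1131]
ee_rot: [3.141, 0.0, 1.063]
ft_force: [-0.7, 0.7, -1.2]
grip_width: 0.269
grasp_force: 97.9
```

>>> step_arm --rows '[[[0,0,-0.01],[0,0,0]],[[0,0,-0.01],[0,0,0]],[[0,0,-0.01],[0,0,0]],[[0,0,-0.01],[0,0,0]],[[0,0,-0.01],[0,0,0]],[[0,0,-0.01],[0,0,0]],[[0,0,0.05],[0,0,0]],[[0,0,0.2],[0,0,0]]]' --claw 1

```text
time_s: 42.75
tool_pos: [0.638, -0.2406, 0.1289]
ee_rot: [-3.14, -0.0, 1.063]
ft_force: [-0.3, -0.0, 0.6]
grip_width: 1.0
grasp_force: 0.0
```

>>> step_arm --rows '[[[0,0,0.15],[0,0,0]],[[0,0,0.3],[0,0,0]],[[0,0,0.45],[0,0,0]],[[0,0,0.6],[0,0,0]],[[0,0,0.75],[0,0,0]],[[0,0,0.9],[0,0,0]],[[0,0,1],[0,0,0]],[[0,0,1],[0,0,0]]]'

```text
time_s: 43.75
tool_pos: [0.6387, -0.241, 0.2098]
ee_rot: [3.14, 0.0, 1.063]
ft_force: [0.3, 0.3, 1.3]
grip_width: 0.999
grasp_force: 0.0
```

```bash
python3 - <<'E'
from h import *
from scipy.spatial.transform import Rotation as R
s=r.sense(); print(s["tool_pos"])
p=r.read_camera("scene"); C=cloud(p);X=C[p["range_z"]>0]
cv2.imwrite("pics/s5.png",cv2.resize(p["color"][150:310,100:340],None,fx=3,fy=3,interpolation=cv2.INTER_CUBIC))
m=(X[:,2]>.065)&(X[:,2]<.21)&(abs(X[:,0]-.625)<.05)&(abs(X[:,1]-.03)<.09);Q=X[m];c=Q.mean(0);vt=np.linalg.svd(Q-c)[2];print("lid",vt[2],c,Q.max(0),len(Q))
q=r.silhouettes(p,"stirrer")[0]; m=q["mask"]&(p["range_z"]>0)&(C[...,2]>.02);Q=C[m]
for a,b in((.03,.06),(.06,.1),(.1,.13),(.13,.157)):
    k=Q[(Q[:,2]>a)&(Q[:,2]<b)]; print(a,np.median(k,0) if len(k) else None)
E
```

```text
[ 0.63871708 -0.24099218  0.20978879]
lid [-0.90809249 -0.11509476  0.40264281] [0.63261464 0.03160767 0.13360765] [0.66048266 0.10040997 0.19207419] 1083
0.03 [ 0.64769036 -0.23374435  0.0431571 ]
0.06 [ 0.64678247 -0.23470086  0.08007558]
0.1 [ 0.64619175 -0.23483476  0.11525972]
0.13 [ 0.64649349 -0.23490053  0.14301944]
```

View pics/s5.png

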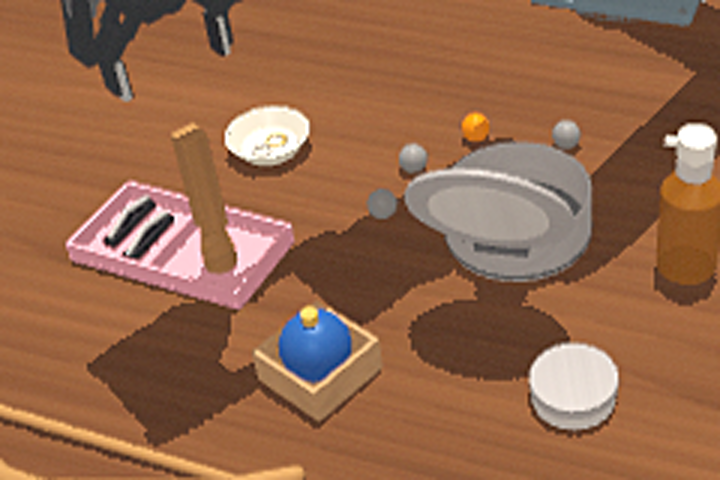

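The stick stands upright in the empty compartment at crop (210,200), and the lid is still open at (490,210). Now I go behind the lid.

>>> step_arm --rows '[[[0.1,0.08,0],[0,0,0]],[[0.2,0.19,0],[0,0,0]],[[0.3,0.3,0],[0,0,0]],[[0.4,0.42,0],[0,0,0]],[[0.5,0.54,0],[0,0,0]],[[0.6,0.66,0],[0,0,0]],[[0.7,0.78,0],[0,0,0]],[[0.8,0.9,0],[0,0,0]]]' --claw 0

```text
time_s: 44.85
tool_pos: [0.7029, -0.1681, 0.2089]
ee_rot: [-3.142, -0.0, 1.063]
ft_force: [-0.8, 0.8, -0.2]
grip_width: -0.001
grasp_force: 0.0
```

>>> step_arm --rows '[[[0,0.12,0],[0,0,0]],[[0,0.25,0],[0,0,0]],[[0,0.37,0],[0,0,0]],[[0,0.5,0],[0,0,0]],[[0,0.62,0],[0,0,0]],[[0,0.75,0],[0,0,0]],[[0,0.87,0],[0,0,0]],[[0,1,0],[0,0,0]]]'

```text
time_s: 45.85
tool_pos: [0.7024, -0.0882, 0.2089]
ee_rot: [-3.142, 0.0, 1.063]
ft_force: [0.2, 1.1, 0.3]
grip_width: -0.002
grasp_force: 0.0
```

>>> step_arm --rows '[[[0,0.12,-0.04],[0,0,0]],[[0,0.25,-0.08],[0,0,0]],[[0,0.37,-0.12],[0,0,0]],[[0,0.5,-0.16],[0,0,0]],[[0,0.62,-0.2],[0,0,0]],[[0,0.75,-0.24],[0,0,0]],[[0,0.87,-0.28],[0,0,0]],[[0,1,-0.3],[0,0,0]]]'

```text
time_s: 46.85
tool_pos: [0.7023, -0.0081, 0.1846]
ee_rot: [-3.141, 0.0, 1.063]
ft_force: [0.4, 0.1, -0.0]
grip_width: 0.0
grasp_force: 0.0
```

>>> step_arm --rows '[[[0,0.1,-0.05],[0,0,0]],[[0,0.2,-0.1],[0,0,0]],[[0,0.3,-0.15],[0,0,0]],[[0,0.4,-0.2],[0,0,0]],[[0,0.5,-0.28],[0,0,0]],[[0,0.54,-0.32],[0,0,0]],[[-0.06,0.54,-0.32],[0,0,0]],[[-0.16,0.52,-0.32],[0,0,0]]]'

```text
time_s: 47.85
tool_pos: [0.6893, 0.0326, 0.1594]
ee_rot: [3.141, 0.0, 1.063]
ft_force: [-0.2, -0.0, 0.1]
grip_width: -0.004
grasp_force: 0.0
```

>>> step_arm --rows '[[[-0.12,-0.01,0],[0,0,0]],[[-0.25,-0.03,0],[0,0,0]],[[-0.37,-0.04,0],[0,0,0]],[[-0.5,-0.06,0],[0,0,0]],[[-0.62,-0.07,0],[0,0,0]],[[-0.75,-0.09,0],[0,0,0]],[[-0.87,-0.1,0],[0,0,0]],[[-1,-0.12,0],[0,0,0]]]'

```text
time_s: 48.85
tool_pos: [0.6131, 0.0231, 0.1652]
ee_rot: [3.13, -0.005, 1.063]
ft_force: [1.2, 1.4, 24.5]
grip_width: -0.002
grasp_force: 10.0
```

>>> step_arm --rows '[[[0,0,0.1],[0,0,0]],[[0,0,0.2],[0,0,0]],[[0,0,0.25],[0,0,0]],[[0,0,0.25],[0,0,0]],[[0,0,0.25],[0,0,0]],[[0,0,0.25],[0,0,0]],[[0,0,0.25],[0,0,0]],[[0,0,0.25],[0,0,0]]]'

```text
time_s: 49.85
tool_pos: [0.6095, 0.0232, 0.1792]
ee_rot: [-3.141, 0.0, 1.063]
ft_force: [-0.7, 0.3, -0.2]
grip_width: 0.001
grasp_force: 0.0
```

```bash
python3 - <<'E'
from h import *
s=r.sense(); print(s["tool_pos"],s["ft_force"])
p=r.read_camera("scene"); C=cloud(p)
cv2.imwrite("pics/s6.png",cv2.resize(p["color"][130:290,180:380],None,fx=3.5,fy=3.5,interpolation=cv2.INTER_CUBIC))
E
```

```text
[0.60953571 0.02321226 0.17919207] [-0.72274435  0.26925504 -0.18924892]
```

View pics/s6.png

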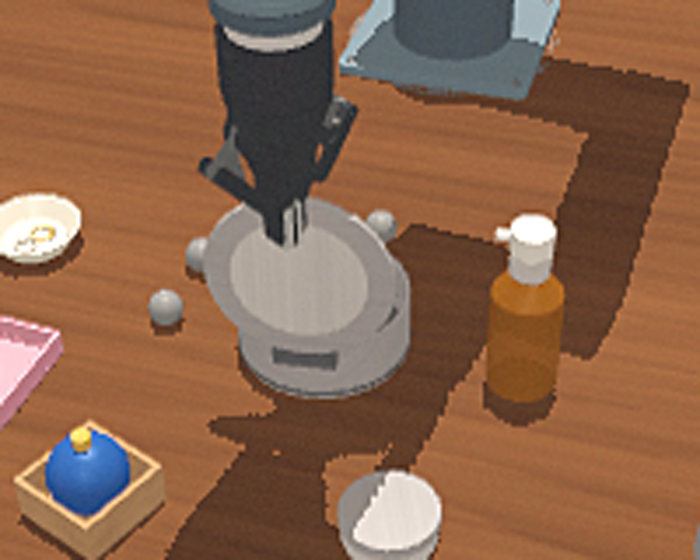

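>>> step_arm --rows '[[[-0.12,-0.01,0],[0,0,0]],[[-0.25,-0.03,0],[0,0,0]],[[-0.37,-0.04,0],[0,0,0]],[[-0.5,-0.06,0],[0,0,0]],[[-0.62,-0.07,0],[0,0,0]],[[-0.75,-0.09,0],[0,0,0]],[[-0.87,-0.1,0],[0,0,0]],[[-1,-0.12,0],[0,0,0]]]'

```text
time_s: 50.9
tool_pos: [0.5289, 0.0135, 0.1793]
ee_rot: [3.142, -0.0, 1.063]
ft_force: [0.2, 0.3, -0.5]
grip_width: -0.002
grasp_force: 0.0
```

```bash
python3 - <<'E'
from h import *
p=r.read_camera("scene"); C=cloud(p)
X=C[p["range_z"]>0];m=(X[:,2]>.07)&(X[:,2]<.15)&(abs(X[:,0]-.54)<.1)&(abs(X[:,1]-.03)<.08);Q=X[m];c=np.median(Q,0)
for z in (.08,.1,.12,.14,): k=Q[abs(Q[:,2]-z)<.006]; print(z,np.median(k,0),len(k))
cv2.imwrite("pics/s7.png",cv2.resize(p["color"][130:290,180:380],None,fx=3.5,fy=3.5,interpolation=cv2.INTER_CUBIC))
E
```

```text
0.08 [0.581163   0.02182341 0.08052041] 181
0.1 [0.56913    0.02393359 0.10061587] 249
0.12 [0.55676582 0.02127711 0.11996071] 274
0.14 [0.54361357 0.02212372 0.14028764] 284
```

>>> step_arm --rows '[[[-0.12,-0.02,0],[0,0,0]],[[-0.25,-0.03,0],[0,0,0]],[[-0.3,-0.03,0.1],[0,0,0]],[[-0.3,-0.03,0.25],[0,0,0]],[[-0.3,-0.03,0.4],[0,0,0]],[[-0.3,-0.03,0.5],[0,0,0]],[[-0.3,-0.03,0.5],[0,0,0]],[[-0.3,-0.03,0.5],[0,0,0]]]'

```text
time_s: 51.95
tool_pos: [0.5054, 0.0113, 0.219]
ee_rot: [-3.141, 0.0, 1.063]
ft_force: [0.5, -0.0, -0.5]
grip_width: -0.0
grasp_force: 0.0
```

>>> step_arm --rows '[[[0,0,0.1],[0,0,0]],[[0,0,0.2],[0,0,0]],[[0,0,0.2],[0,0,0]],[[0,0,0.2],[0,0,0]],[[0,0,0.2],[0,0,0]],[[0,0,0.2],[0,0,0]],[[0,0,0.2],[0,0,0]],[[0,0,0.2],[0,0,0]]]'

```text
time_s: 52.95
tool_pos: [0.5056, 0.0112, 0.2352]
ee_rot: [-3.141, 0.0, 1.063]
ft_force: [0.3, -0.1, 0.6]
grip_width: 0.001
grasp_force: 0.0
```

>>> step_arm --rows '[[[0,0,0],[0,0,0]],[[0,0,0],[0,0,0]],[[0,0,0],[0,0,0]],[[0,0,0],[0,0,0]],[[0,0,0],[0,0,0]],[[0,0,0],[0,0,0]],[[0,0,0],[0,0,0]],[[0,0,0],[0,0,0]]]'

```text
time_s: 53.95
tool_pos: [0.5056, 0.0112, 0.2353]
ee_rot: [3.142, 0.0, 1.063]
ft_force: [0.0, 0.1, -0.1]
grip_width: -0.002
grasp_force: 0.0
```

```bash
python3 - <<'E'
from h import *
for n in ("scene",):
    p=r.read_camera(n); C=cloud(p); X=C[p["range_z"]>0]
    m=(X[:,2]>.045)&(X[:,2]<.15)&(np.hypot(X[:,0]-.512,X[:,1]-.015)<.07);Q=X[m];c=Q.mean(0);vt=np.linalg.svd(Q-c)[2];print(n,"lid",vt[2],c,Q[:,2].min(),Q[:,2].max(),len(Q))
    cv2.imwrite("pics/end.png",cv2.resize(p["color"][130:310,100:430],None,fx=2.4,fy=2.4,interpolation=cv2.INTER_CUBIC))
E
```

```text
scene lid [0.00643379 0.00579544 0.99996251] [0.51588747 0.0168312  0.06193972] 0.04586803273647433 0.06701523550659161 1227
```

View pics/end.png

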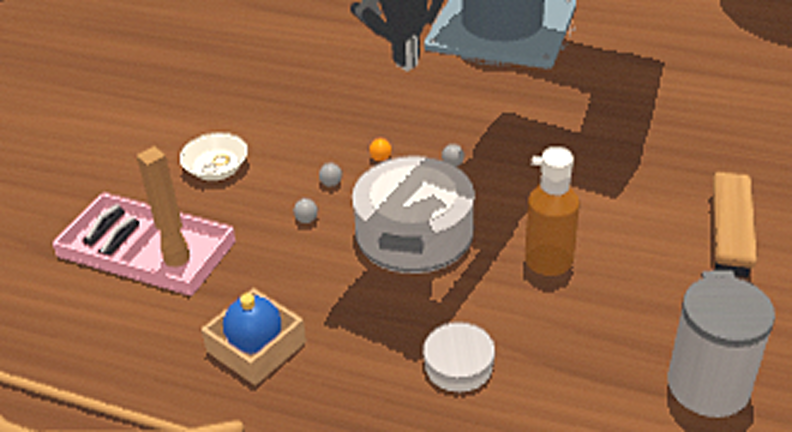

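The lid is flat shut at (413,190), the stick stands in its compartment at (165,205), and the bystanders are where they were. Handing in.

```bash
python3 -c "
from bench import r
print(r.hand_in())"
```

```text
the job is handed in; nothing more can be done
None
```

I handed the job in at about 54 s of the 72 s allowed. The cap was pressed and let up, and the balls were stirred for three anticlockwise turns. In the last pictures the stick stands upright in the tray's empty compartment, the lid is shut flat and the bystanders look unmoved. The hand-in gave no verdict.

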